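Ballast the rocker deck, then unlatch its drive arm and hold it up

ROBOT

A 7-joint arm with a two-finger parallel gripper is mounted at the origin on the work surface; the furniture and walls round the work are solid. World frame = base frame: x ahead of the robot, y to its left, z up, the work surface at z = 0. Lengths are in m, angles in rad, forces in N, time in s.
With the tool pointing down it reaches from about 0.4 to 0.85 m from the base axis. Payload 10.4 kg.
Tool frame: the origin (TCP) lies on the centre line of the jaws, within the pads' length; the fingertips stand 11 mm ahead of it and the grasp point (between the pads) lies 8 mm behind it (tip_reach is the distance from the TCP to the fingertips, in m); z points along the fingers, y is the line along which they close (so a half turn about z gives the same grasp; the last joint's range is limited). The gripper opens to 85 mm and grips with 20 to 120 N. Pads are 22 mm wide; open, the fingers measure 114 mm over their backs; the gripper's body (76 mm by 85 mm) begins 54 mm behind the grasp point. The pads swing forward as they close: fully open they stand 13 mm farther back than shut.
Start: joints at [-1.291, 0.332, -0.065, 1.46, 0.022, 1.35, -0.088], TCP at [0.186, 0.597, 0.217] pointing down, gripper open.
Joint ranges: [-2.6, 2.6], [-0.5, 2.12], [-1.47, 1.34], [0.16, 2.42], [-1.27, 4.41], [0.06, 2.06], [-2.6, 2.6]. Speed limits (rad/s): [2.22, 2.22, 2.79, 2.79, 3.14, 3.14, 3.14].

INTERFACE

Orientations are given as a unit quaternion [x, y, z, w].
In Python, from workcell import get_obs, camera, hand_in, tip_reach gives the robot as it stands. The module is installed in compiled form; this text tells all that it offers.
- The arm moves only by the tool move_arm, never from a script. Its argument "plan" is a list of rows, each an object with "delta_pos": the shift along the tool's x, y, z in m, a list of three; "turn": the turn, a rotation vector about the tool's x, y, z in rad, a list of three; "fingers": the closure, from 0 (fully open) to 1 (shut). A call has 1 to 12 rows; each row is the pose to reach, as a shift and turn from the pose commanded when the call began, along the tool's axes at that moment; what a row does not reach only later rows make up. A row lasts 1/8 s, in which the tool goes at most 62.5 mm and 10.7 degrees, less where a joint would pass 70% of its speed; a pose out of reach is approached as far as the arm can. A call with a gripper value outside its range is refused whole. The fingers move at their own pace and stop on an object; "force" is the grip in N (left out, the last holds). Time passes only in rows, so rows that repeat a pose let the fingers close. It gives the time, the measured TCP pose, the force, the opening and the grip force at its end, in the units of the state.
- get_obs(): the state, without advancing time (a new reading comes with each control period).
- camera(name): name is "scene" or "side" or "wrist"; returns a dict with "color" (400x640x3 uint8, red, green, blue), "range_z" (400x640 float32, m along the optical axis (not along the pixel's ray), 0 where there is no reading), "fx", "fy", "cx", "cy" (pixels), "R" (3x3) and "t" (3): a world point X has camera coordinates R X + t; the wrist camera has in their place "tool_from_camera" (4x4, takes a point from camera to tool coordinates, whose origin is the TCP and whose axes are the flange's). Camera axes: x right, y down, z forward; pixel columns grow to the right and rows downward; lengths in m; the calibration is good to about 2 mm. A picture is of the moment at which its call begins: read the wrist's pose just before it.
- hand_in(): hands the job in; it is judged then, once.
The state is a dict: "clock": time; "joint_pos": joint angles; "joint_velocities": joint speeds; "tau": joint torques, N m; "position": TCP position; "ee_rot": TCP orientation; "ft_force": force on the tool from outside, world axes, zero at the start; "torque": the same for the moment, N m; "grip_width": opening from 0.0 (shut) to 1.0 (fully open); "grasp_force": force on a finger pad.
Only numpy, scipy, OpenCV 4.12 (cv2) and the standard library are available. Lean on these libraries where they do the work, as an engineer would, in place of code of your own. Each camera call takes 0.05 s, during which the arm holds its last target. There are 200 camera calls.

TASK

Get the small rocker rig ready for service: first drop each loose ballast ring over the post of its own colour so that it lies flat on the deck, and let go of it. Then grip the red latch tab on the drive arm's coupler, pull it sideways, away from the coupler, against its spring to free the coupler from the ball, and lift the coupler end about 6 cm clear of its seat. Finish while holding the arm raised and still (do not set it down or let go), and leave the beaker and the reagent bottle where they stand.

Things in the scene. Friction and masses are not known exactly. Their poses are not given: they have to be found in the camera images.
- rig: Rocker rig, fixed: aluminium deck 94 (x) x 410 (y) mm, top 18 mm above the bench, y = -195 to +215 mm. Origin on the bench under the ball stud, z up. Along its y axis: white drive unit (80 x 62 mm, 74 mm tall, centre y = -156 mm), ball stud (y = 0), blue post (y = +90 mm), orange post (y = +170 mm). Nothing on it is higher than 120 mm at the start.
- blue_post (a point): Foot of the blue post, on its axis at the deck top (18 mm above the bench). Post 14 mm diameter, 40 mm tall, tapered tip; a thin blue disc of 60 mm diameter marks its place on the deck.
- orange_post (a point): Foot of the orange post, same form as the blue one, with an orange disc.
- blue_ring: Loose blue ballast ring, about 0.11 kg: 52 mm outer diameter, 26 mm hole, 26 mm tall, lying flat on the bench. Origin at the centre of its underside. Seated on its post its underside is on the deck.
- orange_ring: Loose orange ballast ring, same form as the blue one.
- latch_tab (a point): Centre of the red upright latch tab, 35.5 mm to the rig's +x side of the ball: 14 mm thick (rig x), 24 mm wide (rig y), 40 mm tall (80 to 120 mm above the bench, arm down). The steel coupler's top (42 x 46 mm, over the ball) is at 75 mm: keep fingertips above 77 mm and close along the rig's x. Axes as the rig's, arm down. It moves with latch and arm; lifting it lifts the arm.
- latch (a joint): Latch travel, m: 0 shut, grows as the tab is pulled to the rig's +x, end stop 0.014. A spring pulls it back: 7 N at 0, 12 N at 0.014. Its blade grips under the ball and keeps the arm down until the travel is over 5 mm; pull 10 mm or so. Once the coupler is off the ball it may spring shut or stay pulled.
- drive_arm (a joint): Angle of the drive arm, rad: 0 with the coupler on the ball, grows as the coupler end is lifted (0.28 rad is 42 mm, 0.4 rad 58 mm of lift), stop 1.0. Its pivot axis runs along the rig's x, 98 mm above the bench at rig y = -150 mm, level with the tab, so the tab's path starts straight up; the tab turns with the arm. It falls back when let go; lifting at the tab takes about 3 N.
- beaker: Bystander: glass beaker, 52 mm diameter, 66 mm tall, left of the work. Origin at the centre of its base. Leave alone.
- reagent_bottle: Bystander: reagent bottle, 50 mm square, 139 mm tall, on the right. Origin at the centre of its base. Leave alone.
There are look-alikes about, which are no part of the job. There is more than one size of the orange_ring; the job needs the smallest.

How it is judged:
On the way, in this order (a step that is already met when the one before it is completed fails the run):
1. both ballast rings lie on the posts of their own colour, let go, with the arm still seated (horizontal distance between blue_ring and blue_post below 0.009 m and z of each of blue_ring, orange_ring in the frame of rig below 0.024 m and angle between each of blue_ring, orange_ring's own z axis and vertical below 0.15 rad and contact force between the fingers and blue_ring below 0.3 N and horizontal distance between orange_ring and orange_post below 0.009 m and contact force between the fingers and orange_ring below 0.3 N and value of joint drive_arm below 0.03 rad and value of joint latch below 0.003 m), for 0.1 s.
2. the latch is pulled open while the coupler still sits on the ball (value of joint latch above 0.005 m and value of joint drive_arm below 0.05 rad), for 0.05 s.
3. the coupler is lifted clear of the ball (value of joint drive_arm above 0.2 rad), for 0.1 s.
At the end, for the whole second after the job is handed in: Both rings lie flat on the deck around the posts of their own colour, untouched; the fingers hold the drive arm still with its coupler end raised by more than 0.28 rad (about 42 mm above its seat) (horizontal distance between blue_ring and blue_post below 0.009 m and z of each of blue_ring, orange_ring in the frame of rig below 0.024 m and angle between each of blue_ring, orange_ring's own z axis and vertical below 0.15 rad and contact force between the fingers and blue_ring below 0.3 N and horizontal distance between orange_ring and orange_post below 0.009 m and contact force between the fingers and orange_ring below 0.3 N and value of joint drive_arm above 0.28 rad and velocity of joint drive_arm between -0.1 and 0.1 rad/s and contact force between the fingers and rig above 1 N); the arm keeps its last pose, push and grip.
It fails at once if the beaker is shoved by more than 2 cm or tipped (distance of beaker from where it was at the start of the episode above 0.02 m or angle between beaker's own z axis and vertical above 0.35 rad).
It fails at once if the reagent bottle is shoved by more than 2 cm or tipped (distance of reagent_bottle from where it was at the start of the episode above 0.02 m or angle between reagent_bottle's own z axis and vertical above 0.35 rad).
It fails at once if the drive arm is lifted before both rings are on their posts (value of joint drive_arm above 0.1 rad and not (horizontal distance between blue_ring and blue_post below 0.009 m and z of each of blue_ring, orange_ring in the frame of rig below 0.024 m and angle between each of blue_ring, orange_ring's own z axis and vertical below 0.15 rad and contact force between the fingers and blue_ring below 0.3 N and horizontal distance between orange_ring and orange_post below 0.009 m and contact force between the fingers and orange_ring below 0.3 N)).
It also fails if it takes over 61 s, if anything falls off the work surface, if the arm or the gripper's body presses on something with over 40 N, if the wrist force passes 120 N, or if a joint passes its speed limit or range.

## Working session

There is one attempt and no reset: what is moved stays moved. The work goes in short steps, Python scripts to look and compute and a tool call to move; the robot and the scene stay as the last step left them, time stands still between calls to the robot, and variables do not carry over. Pictures are saved under pics/ and viewed, at most 10 in all, crops included, and the job is handed in when it is done.

Besides the shell and the picture viewer there is one more tool, called after "Emit:" in YAML: its name, and indented under it one key for each argument. move_arm: Moves the arm, as the interface text tells. Its arguments: {"type":"object","properties":{"plan":{"type":"array","items":{"type":"object","properties":{"delta_pos":{"type":"array","items":{"type":"number"}},"turn":{"type":"array","items":{"type":"number"}},"fingers":{"type":"number"}}}},"force":{"type":"number"}},"required":["plan"]}

```bash
mkdir -p pics
cat > h.py <<'E'
import numpy as np, cv2, pickle
from workcell import get_obs, camera, hand_in, tip_reach
from scipy.spatial.transform import Rotation as Ro
def snap(n,f):
    o=get_obs(); c=camera(n); 
    if n=='wrist':
        T=np.eye(4);T[:3,:3]=Ro.from_quat(o['ee_rot']).as_matrix();T[:3,3]=o['position']
        c['W']=T@c['tool_from_camera']
    else:
        M=np.eye(4);M[:3,:3]=c['R'];M[:3,3]=c['t'];c['W']=np.linalg.inv(M)
    pickle.dump(c,open(f'{f}.pkl','wb')); cv2.imwrite(f'pics/{f}.png',c['color'][:,:,::-1]); return c
def load(f): return pickle.load(open(f'{f}.pkl','rb'))
def cloud(c):
    v,u=np.mgrid[:400,:640]; z=c['range_z']
    P=np.stack([(u-c['cx'])/c['fx']*z,(v-c['cy'])/c['fy']*z,z],-1)
    P=P@c['W'][:3,:3].T+c['W'][:3,3]; P[z==0]=np.nan; return P
E
python3 - <<'E'
from h import *
for n in('scene','side','wrist'): snap(n,n+'0')
o=get_obs(); print(o, tip_reach)
E
```

```text
{'clock': 0.15, 'joint_pos': array([-1.29059875,  0.33271351, -0.06469404,  1.46071654,  0.02161933,
        1.34991116, -0.08850234]), 'joint_velocities': array([-0.00185872,  0.00023432, -0.00100826, -0.004761  ,  0.00081415,
        0.00100805,  0.00161066]), 'tau': array([ 2.02916141e-03, -6.25834751e+01,  4.99438634e-02, -3.91848350e+01,
        1.62822154e-02,  7.55030749e-03, -7.82817523e-06]), 'position': array([0.18629369, 0.59628751, 0.21622215]), 'ee_rot': array([ 1.50814860e-01,  9.88561885e-01, -5.24258094e-04, -4.67895135e-05]), 'ft_force': array([0.8605475 , 0.77872241, 0.59238928]), 'torque': array([0.03920803, 0.01551996, 0.03613856]), 'grasp_force': 0.0, 'grip_width': 1.000135086038097} 0.011
```

View pics/scene0.png

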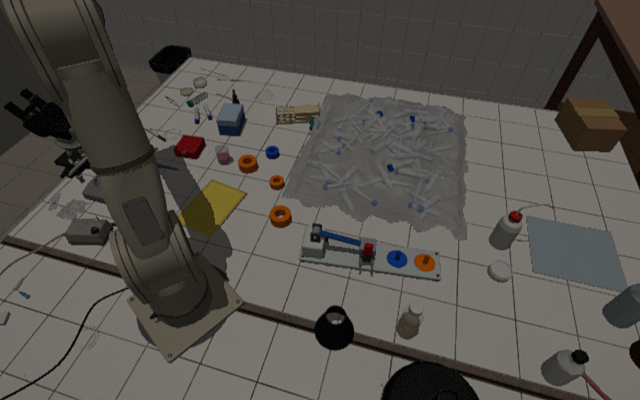

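View pics/side0.png

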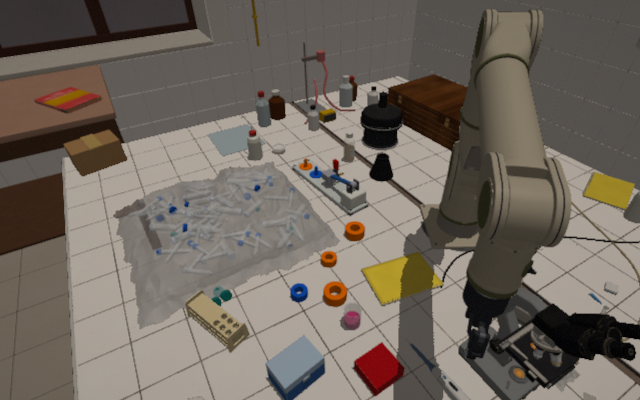

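Scene view: the orange rings are at (248,163) large, (277,182) small and (281,215) large. There is one blue ring at (272,152). The blue post is at (397,258), the orange post at (425,262), the red tab at (368,250), and the bottle is probably at (506,230) or (409,322). I'll measure these next, with an enlarged crop to check.

Run:
```python
from h import *
for n in('scene0','side0'):
    c=load(n);P=cloud(c);hsv=cv2.cvtColor(c['color'],cv2.COLOR_RGB2HSV)
    for name,lo,hi in(('orange',5,16),('blue',105,125),('red',-1,4)):
        m=((hsv[...,0]>=max(lo,0))&(hsv[...,0]<=hi)&(hsv[...,1]>170)&(hsv[...,2]>50)).astype(np.uint8)
        k,L,st,ce=cv2.connectedComponentsWithStats(m)
        for i in range(1,k):
            if st[i,4]<25: continue
            q=P[(L==i)];q=q[~np.isnan(q[:,0])]
            if len(q)<10: continue
            lo_,hi_=np.percentile(q,3,0),np.percentile(q,97,0)
            if abs(q[:,:2].mean(0)).max()>1: continue
            top=q[q[:,2]>hi_[2]-.008]
            print(n,name,ce[i].round(),st[i,4],'min',lo_.round(3),'max',hi_.round(3),'topmid',((top.min(0)+top.max(0))/2).round(3))
c=load('scene0')['color'][:,:,::-1]
a=cv2.resize(c[140:230,200:320],(480,360),interpolation=cv2.INTER_CUBIC); b=cv2.resize(c[215:295,290:450],(640,320),interpolation=cv2.INTER_CUBIC)
out=np.zeros((600,800,3),np.uint8); out[:280,:373]=cv2.resize(a,(373,280)); out[280:600,:640]=b
out[:240,400:]=cv2.resize(load('wrist0')['color'][:,:,::-1],(400,250))[:240]
cv2.imwrite('pics/crop1.png',out)
```

```text
scene0 orange [247. 163.] 270 min [0.414 0.273 0.008] max [0.475 0.332 0.038] topmid [0.447 0.304 0.034]
scene0 orange [277. 182.] 155 min [0.441 0.138 0.007] max [0.484 0.182 0.028] topmid [0.464 0.163 0.025]
scene0 orange [280. 216.] 345 min [0.34  0.001 0.01 ] max [0.401 0.062 0.037] topmid [0.373 0.034 0.035]
scene0 orange [424. 262.] 263 min [ 0.54  -0.411  0.016] max [ 0.587 -0.363  0.057] topmid [ 0.562 -0.388  0.054]
scene0 blue [271. 151.] 78 min [0.53  0.274 0.006] max [0.574 0.318 0.029] topmid [0.553 0.296 0.025]
scene0 blue [340. 238.] 169 min [ 0.38  -0.23   0.077] max [ 0.445 -0.144  0.1  ] topmid [ 0.391 -0.159  0.097]
scene0 blue [397. 259.] 241 min [ 0.493 -0.347  0.016] max [ 0.54  -0.298  0.057] topmid [ 0.513 -0.324  0.055]
scene0 red [189. 144.] 174 min [0.304 0.486 0.033] max [0.391 0.579 0.04 ] topmid [0.349 0.535 0.038]
scene0 red [516. 216.] 58 min [ 0.785 -0.513  0.132] max [ 0.81  -0.486  0.139] topmid [ 0.798 -0.499  0.136]
scene0 red [368. 245.] 28 min [ 0.423 -0.281  0.118] max [ 0.441 -0.264  0.123] topmid [ 0.433 -0.273  0.12 ]
side0 orange [433.  92.
[... 1174 characters left out ...]
] 42 min [0.573 0.564 0.014] max [0.613 0.612 0.037] topmid [0.594 0.587 0.037]
side0 blue [298. 389.] 107 min [0.519 0.574 0.007] max [0.563 0.612 0.04 ] topmid [0.548 0.599 0.038]
side0 red [253. 133.] 25 min [ 0.786 -0.496  0.12 ] max [ 0.809 -0.478  0.137] topmid [ 0.798 -0.486  0.134]
side0 red [336. 164.] 33 min [ 0.428 -0.267  0.076] max [ 0.44  -0.254  0.122] topmid [ 0.434 -0.261  0.119]
side0 red [359. 368.] 46 min [0.383 0.532 0.015] max [0.404 0.563 0.039] topmid [0.392 0.546 0.037]
side0 red [400. 372.] 34 min [0.288 0.55  0.001] max [0.305 0.564 0.039] topmid [0.297 0.558 0.035]
side0 red [378. 384.] 141 min [0.314 0.568 0.002] max [0.383 0.6   0.039] topmid [0.35  0.584 0.035]
```

View pics/crop1.png

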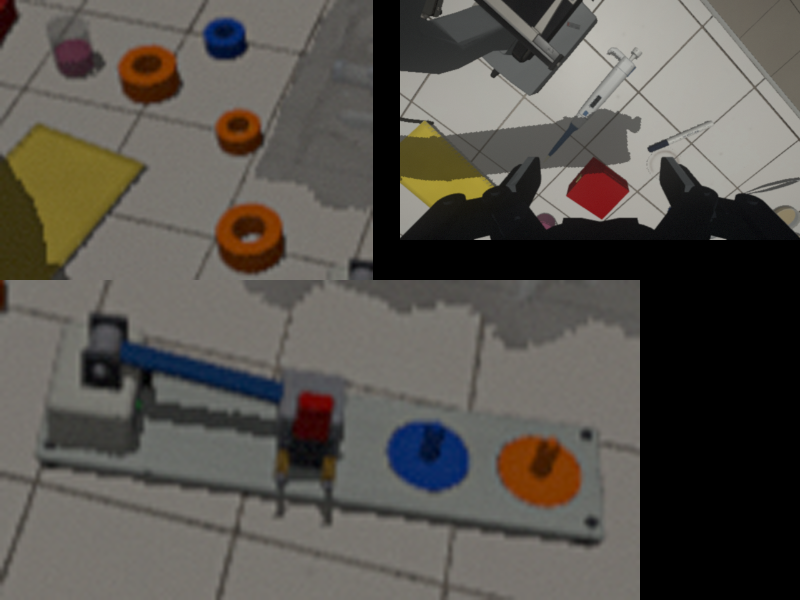

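Chosen parts:
- **Orange ring:** the small one at scene (277,182), about (0.466, 0.167), 26 mm tall. The two larger rings, at (248,163) and (281,215), are 37 mm tall.
- **Blue ring:** the only one, at (0.555, 0.30).
- **Rig:** rig y is about (0.58, -0.81). That puts the tab at (0.434, -0.267) from the post positions, which matches where I measured the red tab.

The pink-filled beaker is at scene (223,155) and the red-capped bottle at (506,230). I'll move over the rings first, turning the jaws to the rig's x axis.

Emit:
move_arm:
  plan:
    - {"delta_pos": [-0.05,-0.02,0.0],"turn": [0,0,0.1]}
    - {"delta_pos": [-0.11,-0.043,0.0],"turn": [0,0,0.25]}
    - {"delta_pos": [-0.17,-0.066,0.01],"turn": [0,0,0.4]}
    - {"delta_pos": [-0.22,-0.086,0.01],"turn": [0,0,0.5]}
    - {"delta_pos": [-0.28,-0.11,0.01],"turn": [0,0,0.6]}
    - {"delta_pos": [-0.33,-0.13,0.01],"turn": [0,0,0.65]}
    - {"delta_pos": [-0.39,-0.15,0.01],"turn": [0,0,0.65]}
    - {"delta_pos": [-0.42,-0.17,0.01],"turn": [0,0,0.65]}
    - {"delta_pos": [-0.42,-0.17,0.01],"turn": [0,0,0.65]}
    - {"delta_pos": [-0.42,-0.17,0.01],"turn": [0,0,0.65]}

```text
validation failed for argument at $.pl...
```

Emit:
move_arm:
  plan:
    - {"delta_pos": [-0.05,-0.02,0.0],"turn": [0.0,0.0,0.1],"fingers": 0.0}
    - {"delta_pos": [-0.11,-0.043,0.0],"turn": [0.0,0.0,0.25],"fingers": 0.0}
    - {"delta_pos": [-0.17,-0.066,0.01],"turn": [0.0,0.0,0.4],"fingers": 0.0}
    - {"delta_pos": [-0.22,-0.086,0.01],"turn": [0.0,0.0,0.5],"fingers": 0.0}
    - {"delta_pos": [-0.28,-0.11,0.01],"turn": [0.0,0.0,0.6],"fingers": 0.0}
    - {"delta_pos": [-0.33,-0.13,0.01],"turn": [0.0,0.0,0.65],"fingers": 0.0}
    - {"delta_pos": [-0.39,-0.15,0.01],"turn": [0.0,0.0,0.65],"fingers": 0.0}
    - {"delta_pos": [-0.42,-0.17,0.01],"turn": [0.0,0.0,0.65],"fingers": 0.0}
    - {"delta_pos": [-0.42,-0.17,0.01],"turn": [0.0,0.0,0.65],"fingers": 0.0}
    - {"delta_pos": [-0.42,-0.17,0.01],"turn": [0.0,0.0,0.65],"fingers": 0.0}

```text
clock: 1.4
position: [0.5358, 0.3099, 0.2065]
ee_rot: [0.458, 0.889, -0.0, -0.0]
ft_force: [0.4, 1.0, 0.2]
grip_width: 1.0
grasp_force: 0.0
```

```bash
cat >> h.py <<'E'
def top(c,lo,hi,zlo,zhi,amin=200,smin=150):
    P=cloud(c);hsv=cv2.cvtColor(c['color'],cv2.COLOR_RGB2HSV)
    m=((hsv[...,0]>=lo)&(hsv[...,0]<=hi)&(hsv[...,1]>smin)&(hsv[...,2]>30)&(P[...,2]>zlo)&(P[...,2]<zhi)).astype(np.uint8)
    k,L,st,ce=cv2.connectedComponentsWithStats(m)
    for i in range(1,k):
        if st[i,4]<amin: continue
        q=P[L==i].astype(np.float32); (x,y),r=cv2.minEnclosingCircle(q[:,:2].copy())
        print('px',ce[i].round(),st[i,4],'circ',round(x,4),round(y,4),'r',round(r,4),'z',np.percentile(q[:,2],[5,50,95]).round(4))
def rel(x,y,z,yaw=None):
    o=get_obs();R=Ro.from_quat(o['ee_rot']).as_matrix()
    print('pos',o['position'].round(4),'clock',o['clock'],'toolrel',(R.T@(np.array([x,y,z])-o['position'])).round(4),'tooly',R[:,1].round(3))
E
python3 - <<'E'
from h import *
c=snap('wrist','w1'); top(c,105,125,.018,.05); top(c,5,16,.018,.05)
E
```

```text
px [330. 201.] 513 circ 0.5577 0.2982 r 0.0234 z [0.0237 0.0251 0.0263]
px [250. 123.] 2924 circ 0.45 0.3102 r 0.0345 z [0.0306 0.0338 0.0351]
px [198. 236.] 1166 circ 0.4671 0.167 r 0.0262 z [0.0201 0.0249 0.0262]
px [ 74. 278.] 2746 circ 0.3751 0.039 r 0.0354 z [0.0201 0.0333 0.0348]
```

View pics/w1.png

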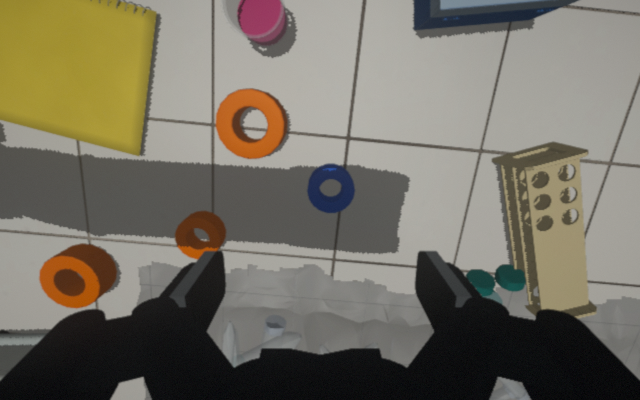

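Run:
```python
from h import *
c=load('w1'); P=cloud(c)
hsv=cv2.cvtColor(c['color'],cv2.COLOR_RGB2HSV); print(hsv[[170,188,205],331], hsv[188,[312,350]])
q=P[165:215,305:358]; m=(q[...,2]>.018)&(q[...,2]<.04); p=q[m].astype(np.float32); print(m.sum(),cv2.minEnclosingCircle(p[:,:2].copy()),(p.min(0)+p.max(0))/2)
for n in('scene0','side0'):
  S=cloud(load(n)).reshape(-1,3)
  for cx,cy in((.5575,.302),(.467,.168)):
    for s in(-1,1):
      f=np.array([cx,cy])+s*.05*np.array([.814,.581]); d=S[np.linalg.norm(S[:,:2]-f,axis=1)<.018]
      print(n,cx,s,f.round(3),len(d),np.percentile(d[:,2],[5,50,98]).round(3) if len(d) else '')
rel(*[*((p.min(0)+p.max(0))/2)[:2],.10])
```

```text
[[112 164 120]
 [ 23  11  89]
 [112 155  79]] [[112 153  80]
 [113 147  80]]
1340 ((0.557319164276123, 0.30008503794670105), 0.025974785909056664) [0.5574183 0.3003003 0.022787 ]
scene0 0.5575 -1 [0.517 0.273] 57 [-0.003 -0.     0.014]
scene0 0.5575 1 [0.598 0.331] 24 [-0.003 -0.001  0.003]
scene0 0.467 -1 [0.426 0.139] 64 [-0.004 -0.     0.003]
scene0 0.467 1 [0.508 0.197] 41 [-0.003  0.001  0.005]
side0 0.5575 -1 [0.517 0.273] 87 [-0.002 -0.     0.004]
side0 0.5575 1 [0.598 0.331] 97 [-0.003  0.     0.003]
side0 0.467 -1 [0.426 0.139] 61 [-0.003 -0.     0.004]
side0 0.467 1 [0.508 0.197] 75 [-0.003  0.     0.004]
pos [0.5355 0.3105 0.2066] clock 1.45 toolrel [-0.0211  0.0119  0.1066] tooly [ 0.814  0.581 -0.   ]
```

Emit:
move_arm:
  plan:
    - {"delta_pos": [-0.021,0.012,0.05],"turn": [0.0,0.0,0.0],"fingers": 0.0}
    - {"delta_pos": [-0.021,0.012,0.11],"turn": [0.0,0.0,0.0],"fingers": 0.0}
    - {"delta_pos": [-0.021,0.012,0.15],"turn": [0.0,0.0,0.0],"fingers": 0.0}
    - {"delta_pos": [-0.021,0.012,0.18],"turn": [0.0,0.0,0.0],"fingers": 0.0}
    - {"delta_pos": [-0.021,0.012,0.191],"turn": [0.0,0.0,0.0],"fingers": 0.0}
    - {"delta_pos": [-0.021,0.012,0.191],"turn": [0.0,0.0,0.0],"fingers": 0.0}
    - {"delta_pos": [-0.021,0.012,0.191],"turn": [0.0,0.0,0.0],"fingers": 0.6}
    - {"delta_pos": [-0.021,0.012,0.191],"turn": [0.0,0.0,0.0],"fingers": 0.6}
    - {"delta_pos": [-0.021,0.012,0.191],"turn": [0.0,0.0,0.0],"fingers": 0.6}
    - {"delta_pos": [-0.021,0.012,0.191],"turn": [0.0,0.0,0.0],"fingers": 0.6}
    - {"delta_pos": [-0.021,0.012,0.191],"turn": [0.0,0.0,0.0],"fingers": 0.6}
    - {"delta_pos": [-0.021,0.012,0.191],"turn": [0.0,0.0,0.0],"fingers": 0.6}
  force: 40

```text
clock: 2.95
position: [0.5585, 0.299, 0.0158]
ee_rot: [0.459, 0.889, 0.0, -0.0]
ft_force: [0.7, 0.1, 0.1]
grip_width: 0.399
grasp_force: 0.0
```

Run:
```python
from h import *
c=snap('wrist','w2'); P=cloud(c);print(get_obs()['position'])
top(c,105,125,-.01,.08,100,100)
s=snap('side','s2'); top(s,105,125,.0,.05,40,100)
a=np.zeros((520,640,3),np.uint8);a[:400]=c['color'][:,:,::-1]; a=np.vstack([a[:300],cv2.resize(s['color'][210:340,230:400,::-1],(392,300)).copy() if 0 else np.hstack([cv2.resize(s['color'][240:340,220:360,::-1],(420,300)),np.zeros((300,220,3),np.uint8)])])
a[:300]=cv2.resize(c['color'][:,:,::-1],(480,300)) if 0 else c['color'][100:,:,::-1]
cv2.imwrite('pics/c2.png',a)
```

```text
[0.5585095  0.2989541  0.01580469]
px [319. 240.] 6500 circ 0.5619 0.293 r 0.0343 z [0.0077 0.0248 0.0261]
px [299. 293.] 209 circ 0.5562 0.3028 r 0.0268 z [0.0034 0.0218 0.0283]
px [299. 384.] 461 circ 0.5497 0.5518 r 0.0673 z [0.0047 0.0253 0.0452]
```

View pics/c2.png

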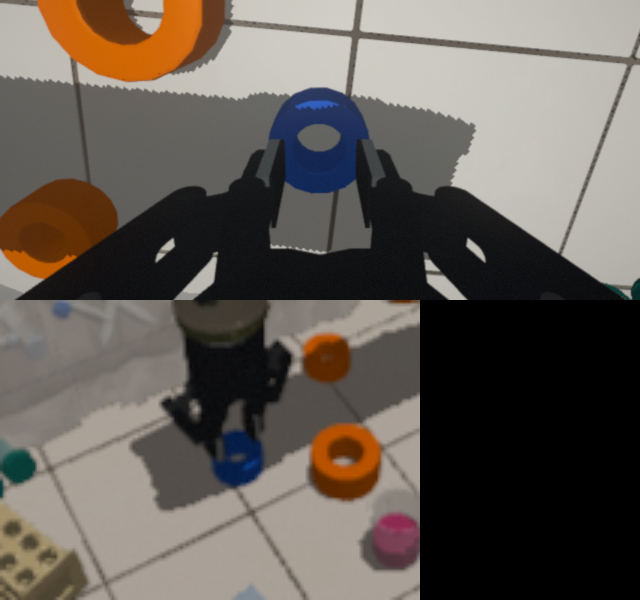

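The wrist view shows the jaws straddling the blue ring at (319,238), just short of contact, so I need to close further.

Emit:
move_arm:
  plan:
    - {"delta_pos": [0.0,0.0,0.0],"turn": [0.0,0.0,0.0],"fingers": 1.0}
    - {"delta_pos": [0.0,0.0,0.0],"turn": [0.0,0.0,0.0],"fingers": 1.0}
    - {"delta_pos": [0.0,0.0,0.0],"turn": [0.0,0.0,0.0],"fingers": 1.0}
    - {"delta_pos": [0.0,0.0,0.0],"turn": [0.0,0.0,0.0],"fingers": 1.0}
  force: 40

```text
clock: 3.55
position: [0.5585, 0.2989, 0.0158]
ee_rot: [0.459, 0.889, 0.0, -0.0]
ft_force: [1.0, -0.1, 0.0]
grip_width: 0.001
grasp_force: 0.0
```

Run:
```python
from h import *
c=snap('wrist','w3')
s=snap('side','s3'); top(s,105,125,.0,.05,40,100); top(c,105,125,.018,.03,100,100)
P=cloud(c); V=np.linalg.inv(c['W'])
for z in(0,.0047,.0158,.026):
  X=V@np.array([.5585,.2989,z,1]); print(z,(X[0]/X[2]*c['fx']+c['cx']).round(),(X[1]/X[2]*c['fy']+c['cy']).round())
print(c['tool_from_camera'].round(3))
a=np.vstack([c['color'][100:,:,::-1],np.hstack([cv2.resize(s['color'][240:340,220:360,::-1],(420,300)),np.zeros((300,220,3),np.uint8)])])
cv2.imwrite('pics/c3.png',a)
```

```text
px [299. 294.] 191 circ 0.5558 0.3027 r 0.0269 z [0.003  0.0235 0.0287]
px [299. 384.] 465 circ 0.5497 0.5525 r 0.0675 z [0.0047 0.0253 0.0451]
px [318. 229.] 4092 circ 0.5569 0.2998 r 0.026 z [0.0223 0.0251 0.0261]
0 320.0 232.0
0.0047 320.0 235.0
0.0158 320.0 243.0
0.026 320.0 252.0
[[-0.001 -0.959 -0.282  0.071]
 [ 1.    -0.001  0.    -0.   ]
 [-0.    -0.282  0.959 -0.156]
 [ 0.     0.     0.     1.   ]]
```

View pics/c3.png

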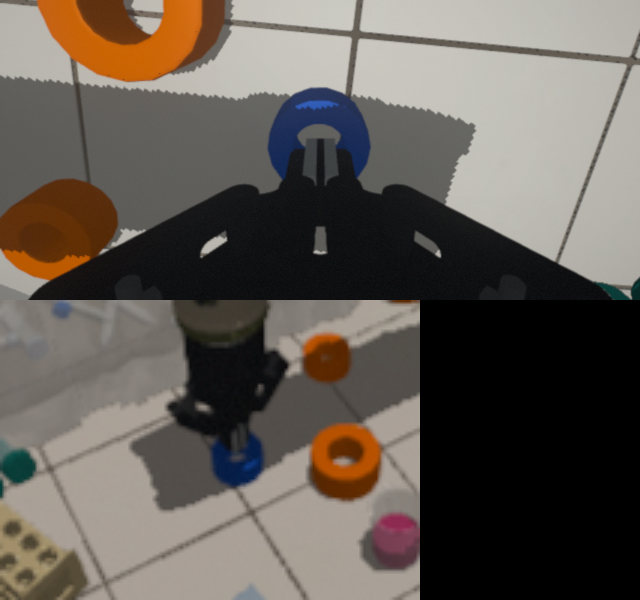

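Run:
```python
from h import *
for f in('w1','w2','w3'):
  c=load(f);P=cloud(c)@np.eye(3);R=c['W']@np.linalg.inv(c['tool_from_camera'])
  T=(P-R[:3,3])@R[:3,:3]   # tool coords
  hsv=cv2.cvtColor(c['color'],cv2.COLOR_RGB2HSV)
  m=(hsv[...,1]<90)&(hsv[...,2]<110)&(T[...,2]<.03)&(T[...,2]>-.08)&(abs(T[...,1])<.06)&(abs(T[...,0])<.02)&(P[...,2]>.0)
  q=T[m]; 
  if f=='w2': q=q[abs(q[:,1])<.05]
  print(f,m.sum(),'z',np.percentile(q[:,2],[50,90,99,100]).round(4))
  for (v,u) in ((245,275),(245,365),(240,312),(250,330),(275,195),(270,440)): print((v,u),T[v,u].round(4),end=' ')
  print()
```

```text
w1 11006 z [-0.064  -0.0384 -0.0293 -0.0262]
(245, 275) [-0.0971 -0.0554  0.2071] (245, 365) [-0.0975  0.055   0.2078] (240, 312) [-0.0903 -0.01    0.2067] (250, 330) [-0.1035  0.012   0.2063] (275, 195) [ 0.0113 -0.0454 -0.0522] (270, 440) [ 0.0104  0.0451 -0.0471] 
w2 17276 z [-0.0687 -0.0357  0.0155  0.0158]
(245, 275) [ 0.0108 -0.02   -0.0256] (245, 365) [ 0.0104  0.0198 -0.0247] (240, 312) [-0.006  -0.0049  0.0174] (250, 330) [-0.0101  0.0055  0.0128] (275, 195) [-0.0284 -0.0753  0.0167] (270, 440) [-0.0248  0.0712  0.016 ] 
w3 15340 z [-0.0687 -0.0384  0.0156  0.0158]
(245, 275) [ 0.0035 -0.0224 -0.0099] (245, 365) [ 0.0037  0.0219 -0.0104] (240, 312) [ 0.0106 -0.0039 -0.0198] (250, 330) [ 0.0106  0.0041 -0.0303] (275, 195) [-0.0282 -0.0751  0.0163] (270, 440) [-0.0249  0.0713  0.0161]
```

Run:
```python
from h import *
for f,cols in(('w3',(312,328)),('w2',(275,270,365)),('w1',(205,215,425))):
  c=load(f);P=cloud(c);R=c['W']@np.linalg.inv(c['tool_from_camera']);T=(P-R[:3,3])@R[:3,:3]
  for u in cols: print(f,u,[(v,*(T[v,u]*1000).round().astype(int)) for v in range(230,320,6) ])
c=load('w3');P=cloud(c);R=c['W']@np.linalg.inv(c['tool_from_camera']);T=(P-R[:3,3])@R[:3,:3]
print((T[232:246,304:338,2]*1000).round().astype(int)[::2,::3])
```

```text
w3 312 [(230, np.int64(0), np.int64(-5), np.int64(18)), (236, np.int64(-3), np.int64(-5), np.int64(17)), (242, np.int64(11), np.int64(-4), np.int64(-24)), (248, np.int64(11), np.int64(-4), np.int64(-29)), (254, np.int64(11), np.int64(-4), np.int64(-34)), (260, np.int64(11), np.int64(-3), np.int64(-39)), (266, np.int64(11), np.int64(-3), np.int64(-45)), (272, np.int64(11), np.int64(-3), np.int64(-49)), (278, np.int64(9), np.int64(-3), np.int64(-51)), (284, np.int64(12), np.int64(-3), np.int64(-59)), (290, np.int64(12), np.int64(-3), np.int64(-63)), (296, np.int64(11), np.int64(-3), np.int64(-65)), (302, np.int64(10), np.int64(-3), np.int64(-66)), (308, np.int64(8), np.int64(-3), np.int64(-67)), (314, np.int64(2), np.int64(-3), np.int64(-63))]
w3 328 [(230, np.int64(1), np.int64(4), np.int64(16)), (236, np.int64(-3), np.int64(4), np.int64(17)), (242, np.int64(11), np.int64(3), np.int64(-22)), (248, np.int64(11), np.int64(3), np.int64(-29)), (254, np.int64(11), np.int64(3), np.int64(-34)), (260, np.int64(11), np.int64(3), np.int64(-41)), (266, np.int64(10), np.int64(3), np.int64(-44)), 
[... 6177 characters left out ...]
      -20                  -20                  -21
                   -20                  -20                   16]
 [                  15                  -22                  -22
                   -23                  -23                  -23
                   -23                  -23                  -22
                   -21                  -23                   17]
 [                  17                  -25                  -24
                   -24                  -23                  -24
                   -26                  -24                  -24
                   -25                  -23                   15]]<stdin>:6: RuntimeWarning: invalid value encountered in cast
```

Depth on the fingers puts the real tips about 16 mm behind the reported TCP when shut and 33 mm behind when open. The stated 11 mm ahead is wrong, and the jaws closed above the ring without touching it. I'll correct for this, descending with a force check.

Emit:
move_arm:
  plan:
    - {"delta_pos": [0.0015,-0.001,0.0],"turn": [0.0,0.0,0.0],"fingers": 0.0}
    - {"delta_pos": [0.0015,-0.001,0.0],"turn": [0.0,0.0,0.0],"fingers": 0.0}
    - {"delta_pos": [0.0015,-0.001,0.0],"turn": [0.0,0.0,0.0],"fingers": 0.0}
    - {"delta_pos": [0.0015,-0.001,0.0],"turn": [0.0,0.0,0.0],"fingers": 0.0}
    - {"delta_pos": [0.0015,-0.001,0.0],"turn": [0.0,0.0,0.0],"fingers": 0.0}
    - {"delta_pos": [0.0015,-0.001,0.015],"turn": [0.0,0.0,0.0],"fingers": 0.0}
    - {"delta_pos": [0.0015,-0.001,0.034],"turn": [0.0,0.0,0.0],"fingers": 0.0}
    - {"delta_pos": [0.0015,-0.001,0.034],"turn": [0.0,0.0,0.0],"fingers": 0.0}
    - {"delta_pos": [0.0015,-0.001,0.034],"turn": [0.0,0.0,0.0],"fingers": 0.0}

```text
clock: 4.78
position: [0.5568, 0.2995, -0.0184]
ee_rot: [0.459, 0.889, -0.0, -0.0]
ft_force: [1.5, -0.1, 0.3]
grip_width: 1.002
grasp_force: 0.0
```

Emit:
move_arm:
  plan:
    - {"delta_pos": [0.0,0.0,0.0],"turn": [0.0,0.0,0.0],"fingers": 0.7}
    - {"delta_pos": [0.0,0.0,0.0],"turn": [0.0,0.0,0.0],"fingers": 0.7}
    - {"delta_pos": [0.0,0.0,0.0],"turn": [0.0,0.0,0.0],"fingers": 0.7}
    - {"delta_pos": [0.0,0.0,0.0],"turn": [0.0,0.0,0.0],"fingers": 0.7}
    - {"delta_pos": [0.0,0.0,0.0],"turn": [0.0,0.0,0.0],"fingers": 0.7}
  force: 40

```text
clock: 5.4
position: [0.5573, 0.2999, -0.0173]
ee_rot: [0.459, 0.889, 0.001, 0.0]
ft_force: [-1.6, -0.3, 6.5]
grip_width: 0.599
grasp_force: 42.0
```

Emit:
move_arm:
  plan:
    - {"delta_pos": [0.0,0.0,-0.03],"turn": [0.0,0.0,0.0],"fingers": 0.7}
    - {"delta_pos": [0.0,0.0,-0.08],"turn": [0.0,0.0,0.0],"fingers": 0.7}
    - {"delta_pos": [-0.02,-0.02,-0.13],"turn": [0.0,0.0,0.0],"fingers": 0.7}
    - {"delta_pos": [-0.05,-0.047,-0.17],"turn": [0.0,0.0,0.0],"fingers": 0.7}
    - {"delta_pos": [-0.09,-0.085,-0.2],"turn": [0.0,0.0,0.0],"fingers": 0.7}
    - {"delta_pos": [-0.135,-0.127,-0.21],"turn": [0.0,0.0,0.0],"fingers": 0.7}
    - {"delta_pos": [-0.18,-0.17,-0.21],"turn": [0.0,0.0,0.0],"fingers": 0.7}
    - {"delta_pos": [-0.225,-0.212,-0.21],"turn": [0.0,0.0,0.0],"fingers": 0.7}
    - {"delta_pos": [-0.27,-0.254,-0.21],"turn": [0.0,0.0,0.0],"fingers": 0.7}
    - {"delta_pos": [-0.31,-0.292,-0.21],"turn": [0.0,0.0,0.0],"fingers": 0.7}
    - {"delta_pos": [-0.35,-0.33,-0.21],"turn": [0.0,0.0,0.0],"fingers": 0.7}
    - {"delta_pos": [-0.38,-0.36,-0.21],"turn": [0.0,0.0,0.0],"fingers": 0.7}

```text
clock: 6.9
position: [0.4827, -0.2211, 0.1919]
ee_rot: [0.459, 0.888, 0.0, 0.0]
ft_force: [0.2, 1.0, -1.5]
grip_width: 0.596
grasp_force: 42.3
```

Emit:
move_arm:
  plan:
    - {"delta_pos": [-0.03,-0.027,0.0],"turn": [0.0,0.0,0.0],"fingers": 0.7}
    - {"delta_pos": [-0.04,-0.035,0.0],"turn": [0.0,0.0,0.0],"fingers": 0.7}
    - {"delta_pos": [-0.04,-0.035,0.0],"turn": [0.0,0.0,0.0],"fingers": 0.7}
    - {"delta_pos": [-0.04,-0.035,0.0],"turn": [0.0,0.0,0.0],"fingers": 0.7}

```text
clock: 7.4
position: [0.4788, -0.27, 0.1916]
ee_rot: [0.458, 0.889, 0.0, -0.0]
ft_force: [-0.6, 0.3, -1.4]
grip_width: 0.598
grasp_force: 42.3
```

Run:
```python
from h import *
c=snap('wrist','w4'); P=cloud(c)
print('discs');top(c,105,125,.012,.023,150,100); top(c,5,16,.012,.023,150,120)
print('posts');top(c,105,125,.03,.07,15,100); top(c,5,16,.03,.07,15,120)
print('tops');top(c,105,125,.054,.065,10,100); top(c,5,16,.054,.065,10,120)
print('held ring');top(c,105,125,.1,.4,100,100)
print('red');top(c,0,4,.07,.13,15,120);top(c,172,180,.07,.13,15,120)
rel(.515,-.32,.1)
```

```text
discs
px [321. 277.] 299 circ 0.5513 -0.3691 r 0.0191 z [0.0168 0.018  0.0191]
posts
px [510. 160.] 55 circ 0.6004 -0.1556 r 0.0047 z [0.0663 0.0683 0.0698]
px [501. 296.] 24 circ 0.6899 -0.2578 r 0.0058 z [0.0659 0.0674 0.0685]
tops
held ring
px [320. 276.] 11871 circ 0.4791 -0.2709 r 0.0272 z [0.2157 0.2337 0.2349]
red
px [273. 164.] 736 circ 0.4349 -0.2694 r 0.0123 z [0.096  0.1186 0.1201]
pos [ 0.4788 -0.27    0.1916] clock 7.45 toolrel [-0.0618  0.0003  0.0916] tooly [0.814 0.581 0.   ]
```

View pics/w4.png

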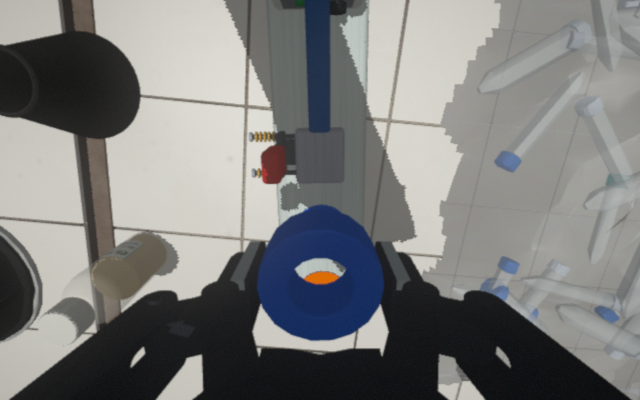

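The view looks towards rig -y: tab at (273,164), coupler at (320,155), ring held at (320,276). The posts are behind the ring, so I'll move past them and look back.

Emit:
move_arm:
  plan:
    - {"delta_pos": [-0.05,0.0,0.0],"turn": [0.0,0.0,0.0],"fingers": 0.7}
    - {"delta_pos": [-0.1,0.0,0.0],"turn": [0.0,0.0,0.0],"fingers": 0.7}
    - {"delta_pos": [-0.16,0.0,0.0],"turn": [0.0,0.0,0.0],"fingers": 0.7}
    - {"delta_pos": [-0.2,0.0,0.0],"turn": [0.0,0.0,0.0],"fingers": 0.7}
    - {"delta_pos": [-0.22,0.0,0.0],"turn": [0.0,0.0,0.0],"fingers": 0.7}
    - {"delta_pos": [-0.22,0.0,0.0],"turn": [0.0,0.0,0.0],"fingers": 0.7}
    - {"delta_pos": [-0.22,0.0,0.0],"turn": [0.0,0.0,0.0],"fingers": 0.7}

```text
clock: 8.32
position: [0.6061, -0.4496, 0.1917]
ee_rot: [0.458, 0.889, 0.0, -0.0]
ft_force: [0.4, -0.0, -1.1]
grip_width: 0.599
grasp_force: 42.3
```

Run:
```python
from h import *
c=snap('wrist','w5'); P=cloud(c)
print('discs');top(c,105,125,.012,.023,150,100); top(c,5,16,.012,.023,150,120)
print('posts');top(c,105,125,.03,.07,15,100); top(c,5,16,.03,.07,15,120)
print('tops');top(c,105,125,.054,.065,10,100); top(c,5,16,.054,.065,10,120)
print('held ring');top(c,105,125,.232,.24,100,100)
print('red');top(c,0,4,.115,.13,15,120);top(c,172,180,.07,.13,15,120)
rel(.515,-.32,.1)
# obstacles near tab, rig +x side
S=cloud(load('scene0')).reshape(-1,3); t=np.array([.434,-.269]);X=np.array([-.814,-.581]);Y=np.array([.581,-.814])
d=S[:,:2]-t; a=d@X;b=d@Y; m=(a>.01)&(a<.2)&(abs(b)<.12)&(S[:,2]>.03); 
import collections
for i in range(1,20): 
  k=m&(a>i*.01)&(a<=i*.01+.01)
  if k.sum()>2: print(i,k.sum(),S[k,2].max().round(3),b[k].min().round(3),b[k].max().round(3))
```

```text
discs
px [322.  18.] 1986 circ 0.5176 -0.3225 r 0.0295 z [0.0166 0.0181 0.0194]
px [323.  96.] 2829 circ 0.5643 -0.3858 r 0.0298 z [0.0168 0.018  0.0192]
posts
px [322.   3.] 114 circ 0.5185 -0.3227 r 0.0066 z [0.0314 0.0414 0.0522]
px [557.  43.] 16 circ 0.6907 -0.2472 r 0.0022 z [0.0682 0.0695 0.0699]
px [324.  96.] 202 circ 0.5645 -0.3855 r 0.0069 z [0.0514 0.0556 0.0578]
tops
px [324.  96.] 131 circ 0.5646 -0.3862 r 0.0057 z [0.0543 0.0567 0.058 ]
held ring
px [320. 282.] 8382 circ 0.6059 -0.4498 r 0.0262 z [0.2328 0.234  0.2349]
red
px [455. 371.] 98 circ 0.7877 -0.5047 r 0.0076 z [0.1196 0.1245 0.1291]
pos [ 0.6061 -0.4495  0.192 ] clock 8.375 toolrel [0.1583 0.0009 0.092 ] tooly [0.814 0.58  0.001]
1 26 0.121 -0.017 0.023
2 24 0.062 -0.019 0.023
3 5 0.061 -0.015 0.018
15 16 0.14 0.102 0.119
16 72 0.142 -0.079 0.119
17 139 0.142 -0.081 0.119
18 170 0.14 -0.099 0.12
19 102 0.104 -0.101 0.12
```

View pics/w5.png

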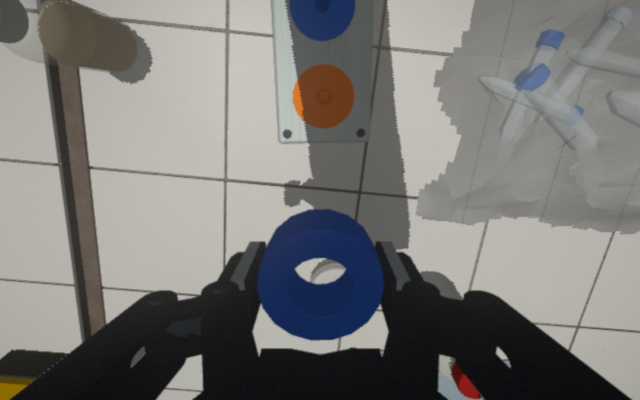

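Posts: orange (0.5645, -0.3857), blue (0.5176, -0.322). Disc radius, deck height and the roughly 80 mm spacing all fit. Placing the blue ring.

Emit:
move_arm:
  plan:
    - {"delta_pos": [0.05,0.001,0.0],"turn": [0.0,0.0,0.0],"fingers": 0.7}
    - {"delta_pos": [0.11,0.002,0.01],"turn": [0.0,0.0,0.0],"fingers": 0.7}
    - {"delta_pos": [0.15,0.002,0.04],"turn": [0.0,0.0,0.0],"fingers": 0.7}
    - {"delta_pos": [0.155,0.002,0.08],"turn": [0.0,0.0,0.0],"fingers": 0.7}
    - {"delta_pos": [0.155,0.002,0.11],"turn": [0.0,0.0,0.0],"fingers": 0.7}
    - {"delta_pos": [0.155,0.002,0.125],"turn": [0.0,0.0,0.0],"fingers": 0.7}
    - {"delta_pos": [0.155,0.002,0.125],"turn": [0.0,0.0,0.0],"fingers": 0.7}
    - {"delta_pos": [0.155,0.002,0.145],"turn": [0.0,0.0,0.0],"fingers": 0.7}
    - {"delta_pos": [0.155,0.002,0.165],"turn": [0.0,0.0,0.0],"fingers": 0.7}
    - {"delta_pos": [0.155,0.002,0.182],"turn": [0.0,0.0,0.0],"fingers": 0.7}
    - {"delta_pos": [0.155,0.002,0.188],"turn": [0.0,0.0,0.0],"fingers": 0.7}
    - {"delta_pos": [0.155,0.002,0.188],"turn": [0.0,0.0,0.0],"fingers": 0.7}

```text
clock: 9.88
position: [0.5173, -0.3235, 0.0034]
ee_rot: [0.459, 0.889, -0.0, -0.0]
ft_force: [0.6, 0.1, -0.6]
grip_width: 0.598
grasp_force: 42.3
```

Emit:
move_arm:
  plan:
    - {"delta_pos": [0.0,0.0,0.0],"turn": [0.0,0.0,0.0],"fingers": 0.0}
    - {"delta_pos": [0.0,0.0,0.0],"turn": [0.0,0.0,0.0],"fingers": 0.0}
    - {"delta_pos": [0.0,0.0,0.0],"turn": [0.0,0.0,0.0],"fingers": 0.0}
    - {"delta_pos": [0.0,0.0,0.0],"turn": [0.0,0.0,0.0],"fingers": 0.0}
    - {"delta_pos": [0.0,0.0,-0.03],"turn": [0.0,0.0,0.0],"fingers": 0.0}
    - {"delta_pos": [0.0,0.0,-0.09],"turn": [0.0,0.0,0.0],"fingers": 0.0}
    - {"delta_pos": [0.0,0.0,-0.15],"turn": [0.0,0.0,0.0],"fingers": 0.0}
    - {"delta_pos": [0.02,0.01,-0.18],"turn": [0.0,0.0,0.0],"fingers": 0.0}
    - {"delta_pos": [0.07,0.035,-0.19],"turn": [0.0,0.0,0.0],"fingers": 0.0}
    - {"delta_pos": [0.12,0.065,-0.19],"turn": [0.0,0.0,0.0],"fingers": 0.0}
    - {"delta_pos": [0.17,0.095,-0.19],"turn": [0.0,0.0,0.0],"fingers": 0.0}
    - {"delta_pos": [0.22,0.125,-0.19],"turn": [0.0,0.0,0.0],"fingers": 0.0}

```text
clock: 11.38
position: [0.4916, -0.0698, 0.1941]
ee_rot: [0.459, 0.889, 0.0, 0.0]
ft_force: [0.7, -0.6, -0.5]
grip_width: 1.002
grasp_force: 0.0
```

Emit:
move_arm:
  plan:
    - {"delta_pos": [0.05,0.03,0.0],"turn": [0.0,0.0,0.0],"fingers": 0.0}
    - {"delta_pos": [0.1,0.06,0.0],"turn": [0.0,0.0,0.0],"fingers": 0.0}
    - {"delta_pos": [0.15,0.09,0.0],"turn": [0.0,0.0,0.0],"fingers": 0.0}
    - {"delta_pos": [0.195,0.11,0.0],"turn": [0.0,0.0,0.0],"fingers": 0.0}
    - {"delta_pos": [0.209,0.119,0.0],"turn": [0.0,0.0,0.0],"fingers": 0.0}
    - {"delta_pos": [0.209,0.119,0.0],"turn": [0.0,0.0,0.0],"fingers": 0.0}
    - {"delta_pos": [0.209,0.119,0.0],"turn": [0.0,0.0,0.0],"fingers": 0.0}

```text
clock: 12.25
position: [0.4684, 0.1657, 0.1939]
ee_rot: [0.46, 0.888, -0.0, 0.0]
ft_force: [0.4, 0.4, 0.8]
grip_width: 1.002
grasp_force: 0.0
```

Run:
```python
from h import *
c=snap('wrist','w6'); top(c,5,16,.019,.03,150,100)
s=snap('scene','s6'); print('blue on rig'); top(s,105,125,.035,.05,20,100)
rel(.467,.167,-.018)
```

```text
px [406.  26.] 181 circ 0.45 0.3107 r 0.0174 z [0.0195 0.0247 0.0294]
px [319. 172.] 1460 circ 0.4672 0.1666 r 0.0259 z [0.0234 0.0251 0.0264]
px [199. 203.] 281 circ 0.3775 0.0493 r 0.0327 z [0.0196 0.0247 0.0293]
px [171. 227.] 203 circ 0.3743 0.0369 r 0.0173 z [0.0195 0.0248 0.0295]
blue on rig
px [229. 127.] 58 circ 0.516 0.5142 r 0.0397 z [0.0361 0.0424 0.0487]
px [399. 256.] 203 circ 0.5146 -0.3254 r 0.027 z [0.037  0.0437 0.0473]
pos [0.4683 0.1659 0.1939] clock 12.35 toolrel [ 0.0017 -0.0004  0.2119] tooly [0.817 0.577 0.   ]
```

Emit:
move_arm:
  plan:
    - {"delta_pos": [0.001,0.0,0.05],"turn": [0.0,0.0,0.0],"fingers": 0.0}
    - {"delta_pos": [0.001,0.0,0.11],"turn": [0.0,0.0,0.0],"fingers": 0.0}
    - {"delta_pos": [0.001,0.0,0.16],"turn": [0.0,0.0,0.0],"fingers": 0.0}
    - {"delta_pos": [0.001,0.0,0.195],"turn": [0.0,0.0,0.0],"fingers": 0.0}
    - {"delta_pos": [0.001,0.0,0.208],"turn": [0.0,0.0,0.0],"fingers": 0.0}
    - {"delta_pos": [0.001,0.0,0.208],"turn": [0.0,0.0,0.0],"fingers": 0.0}
    - {"delta_pos": [0.001,0.0,0.208],"turn": [0.0,0.0,0.0],"fingers": 0.7}
    - {"delta_pos": [0.001,0.0,0.208],"turn": [0.0,0.0,0.0],"fingers": 0.7}
    - {"delta_pos": [0.001,0.0,0.208],"turn": [0.0,0.0,0.0],"fingers": 0.7}
    - {"delta_pos": [0.001,0.0,0.208],"turn": [0.0,0.0,0.0],"fingers": 0.7}
    - {"delta_pos": [0.001,0.0,0.208],"turn": [0.0,0.0,0.0],"fingers": 0.7}
  force: 40

```text
clock: 13.72
position: [0.4682, 0.1689, -0.0126]
ee_rot: [0.459, 0.889, 0.001, 0.0]
ft_force: [-2.0, -1.3, 11.8]
grip_width: 0.595
grasp_force: 39.9
```

Emit:
move_arm:
  plan:
    - {"delta_pos": [0.0,0.0,-0.03],"turn": [0.0,0.0,0.0],"fingers": 0.7}
    - {"delta_pos": [0.0,0.0,-0.08],"turn": [0.0,0.0,0.0],"fingers": 0.7}
    - {"delta_pos": [-0.02,-0.01,-0.13],"turn": [0.0,0.0,0.0],"fingers": 0.7}
    - {"delta_pos": [-0.05,-0.024,-0.17],"turn": [0.0,0.0,0.0],"fingers": 0.7}
    - {"delta_pos": [-0.095,-0.045,-0.2],"turn": [0.0,0.0,0.0],"fingers": 0.7}
    - {"delta_pos": [-0.145,-0.07,-0.21],"turn": [0.0,0.0,0.0],"fingers": 0.7}
    - {"delta_pos": [-0.195,-0.094,-0.21],"turn": [0.0,0.0,0.0],"fingers": 0.7}
    - {"delta_pos": [-0.245,-0.118,-0.21],"turn": [0.0,0.0,0.0],"fingers": 0.7}
    - {"delta_pos": [-0.295,-0.142,-0.21],"turn": [0.0,0.0,0.0],"fingers": 0.7}
    - {"delta_pos": [-0.345,-0.166,-0.21],"turn": [0.0,0.0,0.0],"fingers": 0.7}
    - {"delta_pos": [-0.395,-0.19,-0.21],"turn": [0.0,0.0,0.0],"fingers": 0.7}
    - {"delta_pos": [-0.445,-0.214,-0.21],"turn": [0.0,0.0,0.0],"fingers": 0.7}

```text
clock: 15.22
position: [0.5511, -0.3196, 0.1964]
ee_rot: [0.458, 0.889, 0.0, 0.0]
ft_force: [1.5, 0.3, -0.8]
grip_width: 0.594
grasp_force: 42.6
```

Emit:
move_arm:
  plan:
    - {"delta_pos": [-0.045,-0.02,0.0],"turn": [0.0,0.0,0.0],"fingers": 0.7}
    - {"delta_pos": [-0.062,-0.03,0.03],"turn": [0.0,0.0,0.0],"fingers": 0.7}
    - {"delta_pos": [-0.062,-0.03,0.06],"turn": [0.0,0.0,0.0],"fingers": 0.7}
    - {"delta_pos": [-0.062,-0.03,0.08],"turn": [0.0,0.0,0.0],"fingers": 0.7}
    - {"delta_pos": [-0.062,-0.03,0.08],"turn": [0.0,0.0,0.0],"fingers": 0.7}
    - {"delta_pos": [-0.062,-0.03,0.08],"turn": [0.0,0.0,0.0],"fingers": 0.7}

```text
clock: 15.98
position: [0.5629, -0.3862, 0.1172]
ee_rot: [0.458, 0.889, 0.0, 0.001]
ft_force: [0.4, 0.3, -1.0]
grip_width: 0.591
grasp_force: 42.5
```

Run:
```python
from h import *
c=snap('wrist','w7'); z=get_obs()['position'][2]; print('held'); top(c,5,16,z+.034,z+.045,150,100)
print('blue placed');top(c,105,125,.038,.05,150,100);top(c,105,125,.052,.065,10,100);print('tab');top(c,0,4,.116,.125,15,120)
rel(.5645,-.3857,.0075)
```

```text
held
px [320. 279.] 8147 circ 0.5637 -0.3876 r 0.0266 z [0.1531 0.1547 0.1557]
blue placed
px [319.  91.] 3518 circ 0.5177 -0.3236 r 0.0259 z [0.0417 0.0431 0.0443]
px [321.  88.] 320 circ 0.5181 -0.3228 r 0.0057 z [0.0524 0.056  0.0582]
tab
pos [ 0.5629 -0.3863  0.1174] clock 16.025 toolrel [-0.0002  0.0015  0.1099] tooly [0.815 0.58  0.001]
```

Emit:
move_arm:
  plan:
    - {"delta_pos": [0.0,0.001,0.03],"turn": [0.0,0.0,0.0],"fingers": 0.7}
    - {"delta_pos": [0.0,0.001,0.06],"turn": [0.0,0.0,0.0],"fingers": 0.7}
    - {"delta_pos": [0.0,0.001,0.085],"turn": [0.0,0.0,0.0],"fingers": 0.7}
    - {"delta_pos": [0.0,0.001,0.103],"turn": [0.0,0.0,0.0],"fingers": 0.7}
    - {"delta_pos": [0.0,0.001,0.109],"turn": [0.0,0.0,0.0],"fingers": 0.7}
    - {"delta_pos": [0.0,0.001,0.109],"turn": [0.0,0.0,0.0],"fingers": 0.7}
    - {"delta_pos": [0.0,0.001,0.109],"turn": [0.0,0.0,0.0],"fingers": 0.0}
    - {"delta_pos": [0.0,0.001,0.109],"turn": [0.0,0.0,0.0],"fingers": 0.0}
    - {"delta_pos": [0.0,0.001,0.109],"turn": [0.0,0.0,0.0],"fingers": 0.0}
    - {"delta_pos": [0.0,0.001,0.109],"turn": [0.0,0.0,0.0],"fingers": 0.0}
    - {"delta_pos": [0.0,0.001,0.08],"turn": [0.0,0.0,0.0],"fingers": 0.0}
    - {"delta_pos": [0.0,0.001,0.03],"turn": [0.0,0.0,0.0],"fingers": 0.0}

```text
clock: 17.52
position: [0.562, -0.3847, 0.0849]
ee_rot: [0.459, 0.889, 0.0, -0.002]
ft_force: [1.0, -1.0, 0.5]
grip_width: 1.001
grasp_force: 0.0
```

Emit:
move_arm:
  plan:
    - {"delta_pos": [0.0,0.0,-0.05],"turn": [0.0,0.0,0.0],"fingers": 0.0}
    - {"delta_pos": [0.0,0.0,-0.1],"turn": [0.0,0.0,0.0],"fingers": 0.0}
    - {"delta_pos": [0.0,0.0,-0.13],"turn": [0.0,0.0,0.0],"fingers": 0.0}
    - {"delta_pos": [0.05,0.0,-0.13],"turn": [0.0,0.0,0.0],"fingers": 0.0}
    - {"delta_pos": [0.09,0.0,-0.13],"turn": [0.0,0.0,0.0],"fingers": 0.0}
    - {"delta_pos": [0.09,0.0,-0.13],"turn": [0.0,0.0,0.0],"fingers": 0.0}
    - {"delta_pos": [0.09,0.0,-0.13],"turn": [0.0,0.0,0.0],"fingers": 0.0}

```text
clock: 18.4
position: [0.5112, -0.3125, 0.2162]
ee_rot: [0.458, 0.889, 0.0, 0.0]
ft_force: [0.3, 0.7, -0.5]
grip_width: 1.002
grasp_force: 0.0
```

Run:
```python
from h import *
s=snap('scene','s8'); top(s,105,125,.035,.05,20,100); top(s,5,16,.036,.05,20,100); top(s,5,16,.052,.065,3,100)
c=snap('wrist','w8'); P=cloud(c); print('tab');top(c,0,4,.116,.125,15,120);top(c,174,180,.116,.125,15,120); top(c,105,125,.038,.05,150,100);
rel(.434,-.269,.1)
R=c['W']@np.linalg.inv(c['tool_from_camera'])
m=(P[...,2]>.070)&(P[...,2]<.079)&(np.linalg.norm(P[...,:2]-[.463,-.247],axis=-1)<.035);print('coupler',m.sum(),P[m].mean(0),cv2.minAreaRect(P[m][:,:2].astype(np.float32)))
hsv=cv2.cvtColor(c['color'],cv2.COLOR_RGB2HSV);h=hsv[...,0]; r=((h<5)|(h>174))&(hsv[...,1]>110)&(abs(P[...,2]-.12)<.004)&(np.linalg.norm(P[...,:2]-[.434,-.269],axis=-1)<.03)
print('tabtop',r.sum(),cv2.minAreaRect(P[r][:,:2].astype(np.float32)),P[r].mean(0))
```

```text
px [229. 127.] 59 circ 0.5202 0.5185 r 0.0407 z [0.0358 0.042  0.049 ]
px [398. 256.] 208 circ 0.5149 -0.3263 r 0.0269 z [0.0372 0.0435 0.0472]
px [565. 123.] 51 circ 1.4938 -0.4058 r 0.0665 z [0.0381 0.0436 0.0493]
px [575. 139.] 24 circ 1.4183 -0.4731 r 0.0278 z [0.0366 0.0421 0.049 ]
px [594. 143.] 56 circ 1.4374 -0.5288 r 0.0496 z [0.0372 0.0421 0.0492]
px [426. 260.] 206 circ 0.5635 -0.39 r 0.0273 z [0.0376 0.0442 0.047 ]
px [562. 111.] 9 circ 1.5311 -0.3696 r 0.0121 z [0.0535 0.0597 0.0635]
px [569. 122.] 42 circ 1.4832 -0.4137 r 0.0503 z [0.0532 0.0584 0.0646]
px [574. 131.] 8 circ 1.4371 -0.4571 r 0.009 z [0.0523 0.0566 0.0601]
px [590. 140.] 56 circ 1.4333 -0.5205 r 0.0492 z [0.0537 0.0594 0.0644]
px [608. 141.] 3 circ 1.4683 -0.5638 r 0.0027 z [0.0526 0.0549 0.0606]
px [614. 141.] 13 circ 1.4811 -0.5787 r 0.0122 z [0.0533 0.0575 0.0624]
px [427. 256.] 17 circ 0.5612 -0.3882 r 0.0066 z [0.0528 0.0565 0.0604]
tab
px [271.  91.] 547 circ 0.4352 -0.27 r 0.0124 z [0.1173 0.1189 0.1202]
px [319. 183.] 1375 circ 0.5177 -0.3234 r 0.0259 z [0.0411 0.043  0.0443]
pos [ 0.5111 -0.3132  0.2159] clock 18.5 toolrel [ 0.0807 -0.0373  0.1158] tooly [ 0.815  0.579 -0.   ]
coupler 2931 [ 0.46084121 -0.24543631  0.07429378] ((0.4590834975242615, -0.2435041069984436), (0.04115479066967964, 0.059580862522125244), 36.38957214355469)
tabtop 558 ((0.4348955452442169, -0.26951873302459717), (0.013917303644120693, 0.022836342453956604), 35.32019805908203) [ 0.43539762 -0.26964961  0.11884296]
```

Both rings are seated: tops at about 44 mm, within about 3 mm of their post axes. The tab top is at (0.4350, -0.2696), 14 x 23 mm, at 35.3°, so the jaws are already aligned with it. Next is straddling the tab with the tips around 86 mm.

Emit:
move_arm:
  plan:
    - {"delta_pos": [0.04,-0.02,0.0],"turn": [0.0,0.0,0.0],"fingers": 0.0}
    - {"delta_pos": [0.079,-0.037,0.0],"turn": [0.0,0.0,0.0],"fingers": 0.0}
    - {"delta_pos": [0.079,-0.037,0.03],"turn": [0.0,0.0,0.0],"fingers": 0.0}
    - {"delta_pos": [0.079,-0.037,0.07],"turn": [0.0,0.0,0.0],"fingers": 0.0}
    - {"delta_pos": [0.079,-0.037,0.11],"turn": [0.0,0.0,0.0],"fingers": 0.0}
    - {"delta_pos": [0.079,-0.037,0.135],"turn": [0.0,0.0,0.0],"fingers": 0.0}
    - {"delta_pos": [0.079,-0.037,0.145],"turn": [0.0,0.0,0.0],"fingers": 0.0}
    - {"delta_pos": [0.079,-0.037,0.145],"turn": [0.0,0.0,0.0],"fingers": 0.0}
    - {"delta_pos": [0.079,-0.037,0.145],"turn": [0.0,0.0,0.0],"fingers": 0.0}

```text
clock: 19.62
position: [0.4356, -0.2699, 0.0718]
ee_rot: [0.459, 0.889, 0.0, 0.001]
ft_force: [1.1, -0.5, -0.2]
grip_width: 1.004
grasp_force: 0.0
```

Run:
```python
from h import *
c=snap('wrist','w9'); P=cloud(c); rel(.435,-.2696,.071)
hsv=cv2.cvtColor(c['color'],cv2.COLOR_RGB2HSV);h=hsv[...,0]; r=((h<5)|(h>174))&(hsv[...,1]>110)&(abs(P[...,2]-.12)<.004)&(np.linalg.norm(P[...,:2]-[.434,-.269],axis=-1)<.03)
print('tabtop',r.sum(),cv2.minAreaRect(P[r][:,:2].astype(np.float32)) if r.sum()>5 else '')
```

```text
pos [ 0.4356 -0.2697  0.0718] clock 19.675 toolrel [ 0.0005 -0.0004  0.0008] tooly [0.815 0.579 0.001]
tabtop 1796 ((0.43427804112434387, -0.2696961760520935), (0.013181520625948906, 0.02398533560335636), 36.03574752807617)
```

View pics/w9.png

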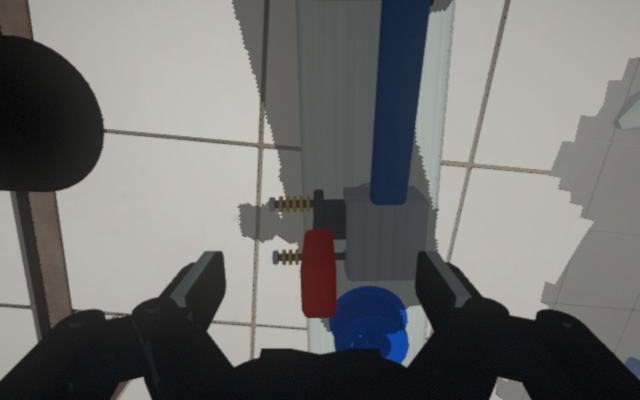

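The wrist view has the tab at (318,273), centred between the open pads at (212,270) and (430,270), with the coupler to its right at (388,233). Closing on the tab.

Emit:
move_arm:
  plan:
    - {"delta_pos": [0.0,-0.001,0.0],"turn": [0.0,0.0,0.0],"fingers": 0.6}
    - {"delta_pos": [0.0,-0.001,0.0],"turn": [0.0,0.0,0.0],"fingers": 1.0}
    - {"delta_pos": [0.0,-0.001,0.0],"turn": [0.0,0.0,0.0],"fingers": 1.0}
    - {"delta_pos": [0.0,-0.001,0.0],"turn": [0.0,0.0,0.0],"fingers": 1.0}
    - {"delta_pos": [0.0,-0.001,0.0],"turn": [0.0,0.0,0.0],"fingers": 1.0}
    - {"delta_pos": [0.0,-0.001,0.0],"turn": [0.0,0.0,0.0],"fingers": 1.0}
    - {"delta_pos": [0.0,-0.001,0.0],"turn": [0.0,0.0,0.0],"fingers": 1.0}
  force: 60

```text
clock: 20.55
position: [0.4343, -0.2697, 0.0709]
ee_rot: [0.458, 0.889, 0.0, 0.0]
ft_force: [0.1, 1.8, 3.0]
grip_width: 0.155
grasp_force: 60.8
```

Emit:
move_arm:
  plan:
    - {"delta_pos": [0.0,-0.004,0.0],"turn": [0.0,0.0,0.0],"fingers": 1.0}
    - {"delta_pos": [0.0,-0.008,0.0],"turn": [0.0,0.0,0.0],"fingers": 1.0}
    - {"delta_pos": [0.0,-0.011,0.0],"turn": [0.0,0.0,0.0],"fingers": 1.0}
    - {"delta_pos": [0.0,-0.011,0.0],"turn": [0.0,0.0,0.0],"fingers": 1.0}
    - {"delta_pos": [0.0,-0.011,0.0],"turn": [0.0,0.0,0.0],"fingers": 1.0}
    - {"delta_pos": [0.0,-0.011,0.0],"turn": [0.0,0.0,0.0],"fingers": 1.0}
  force: 60

```text
clock: 21.3
position: [0.4271, -0.275, 0.071]
ee_rot: [0.458, 0.889, 0.001, 0.001]
ft_force: [8.1, 5.2, -0.7]
grip_width: 0.155
grasp_force: 59.6
```

The spring reads about 9.6 N, so the latch is open by roughly 9 mm. Next I'll lift along the arc, turning with the arm (−tool y).

Emit:
move_arm:
  plan:
    - {"delta_pos": [-0.001,-0.001,-0.0075],"turn": [0.0,-0.05,0.0],"fingers": 1.0}
    - {"delta_pos": [-0.002,-0.001,-0.015],"turn": [0.0,-0.1,0.0],"fingers": 1.0}
    - {"delta_pos": [-0.002,-0.001,-0.0225],"turn": [0.0,-0.15,0.0],"fingers": 1.0}
    - {"delta_pos": [-0.002,-0.001,-0.03],"turn": [0.0,-0.2,0.0],"fingers": 1.0}
    - {"delta_pos": [-0.002,-0.001,-0.038],"turn": [0.0,-0.25,0.0],"fingers": 1.0}
    - {"delta_pos": [-0.001,-0.001,-0.0455],"turn": [0.0,-0.3,0.0],"fingers": 1.0}
    - {"delta_pos": [0.0,-0.001,-0.053],"turn": [0.0,-0.35,0.0],"fingers": 1.0}
    - {"delta_pos": [0.001,-0.001,-0.0605],"turn": [0.0,-0.4,0.0],"fingers": 1.0}
    - {"delta_pos": [0.002,-0.001,-0.0635],"turn": [0.0,-0.42,0.0],"fingers": 1.0}
    - {"delta_pos": [0.002,-0.001,-0.0635],"turn": [0.0,-0.42,0.0],"fingers": 1.0}
    - {"delta_pos": [0.002,-0.001,-0.0635],"turn": [0.0,-0.42,0.0],"fingers": 1.0}
    - {"delta_pos": [0.002,-0.001,-0.0635],"turn": [0.0,-0.42,0.0],"fingers": 1.0}
  force: 60

```text
clock: 22.8
position: [0.425, -0.2739, 0.1347]
ee_rot: [0.447, 0.869, -0.094, 0.187]
ft_force: [9.2, 5.8, -3.4]
grip_width: 0.152
grasp_force: 58.9
```

Run:
```python
from h import *
o=get_obs(); print(o['clock'],o['position'],o['grasp_force'],o['ft_force'],o['grip_width'],abs(o['joint_velocities']).max())
s=snap('side','s10'); q=snap('scene','q10')
for c in(s,q):
  top(c,0,4,.09,.21,10,120); top(c,105,125,.035,.05,20,100); top(c,5,16,.036,.05,20,100)
a=np.hstack([cv2.resize(s['color'][100:240,270:410,::-1],(400,400)),cv2.resize(q['color'][180:300,300:450,::-1],(400,320),).copy() if 0 else cv2.resize(q['color'][160:300,300:440,::-1],(400,400))])
cv2.imwrite('pics/c10.png',a)
```

```text
22.8 [ 0.42502988 -0.27389207  0.13470225] 58.930689096450806 [ 9.15911131  5.84320425 -3.40156107] 0.15191259507110164 0.0015230702043768228
px [54. 95.] 207 circ 1.895 -0.9092 r 0.1127 z [0.1472 0.1522 0.1555]
px [261.  94.] 32 circ 0.7975 -0.8205 r 0.0172 z [0.1612 0.1751 0.1843]
px [ 77. 101.] 251 circ 1.7385 -0.8221 r 0.1005 z [0.148  0.1518 0.1548]
px [252. 133.] 32 circ 0.8008 -0.4913 r 0.0167 z [0.1206 0.1321 0.138 ]
px [342. 151.] 11 circ 0.4118 -0.2558 r 0.0098 z [0.151  0.1721 0.1766]
px [316. 170.] 68 circ 0.5188 -0.3178 r 0.0255 z [0.0364 0.044  0.0479]
px [316. 370.] 38 circ 0.4985 0.5572 r 0.0207 z [0.0361 0.0416 0.0474]
px [287. 387.] 82 circ 0.5727 0.5744 r 0.042 z [0.0363 0.0408 0.048 ]
px [280. 112.] 25 circ 0.7238 -0.8972 r 0.0321 z [0.037  0.0427 0.0483]
px [438. 135.] 80 circ -0.0606 -0.5969 r 0.0828 z [0.0368 0.0436 0.0497]
px [100. 160.] 135 circ 1.4861 -0.4327 r 0.0992 z [0.0365 0.0432 0.0487]
px [305. 162.] 68 circ 0.565 -0.3836 r 0.0266 z [0.0373 0.0433 0.0475]
px [518. 373.] 53 circ 0.0207 0.5734 r 0.0125 z [0.0431 0.0461 0.0491]
px [515. 216.] 92 circ 0.7999 -0.4999 r 0.0182 z [0.1262 0.1353 0.1382]
px [368. 236.] 27 circ 0.4231 -0.2713 r 0.0104 z [0.1561 0.1748 0.184 ]
px [398. 256.] 208 circ 0.5154 -0.3269 r 0.0266 z [0.0372 0.0436 0.047 ]
px [577. 134.] 131 circ 1.4959 -0.4583 r 0.1059 z [0.0365 0.043  0.0489]
px [426. 260.] 208 circ 0.5618 -0.3898 r 0.0264 z [0.0376 0.0437 0.0472]
```

View pics/c10.png

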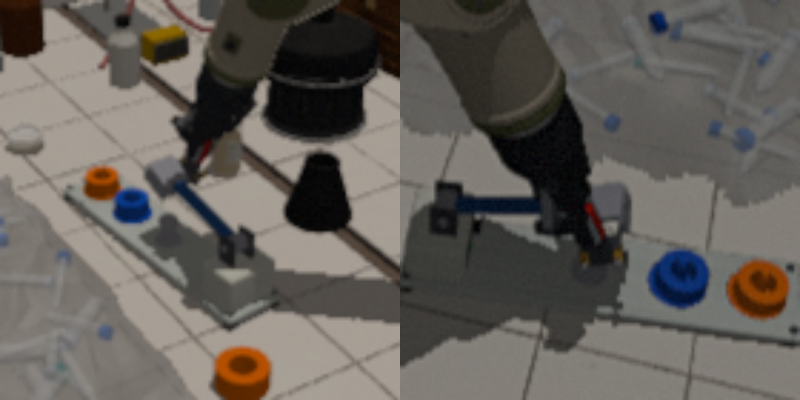

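The crop shows the arm raised and the coupler clear of the stud. The tab is held at about 0.18 m at its top (about 60 mm of lift), both rings sit flat on their own posts, and everything is still. Handing in.

```bash
python3 -c "from workcell import hand_in; print(hand_in())"
```

```text
the job is handed in; nothing more can be done
None
```

I handed the job in at about 23 s: both rings lie flat on their own posts, the latch was pulled about 9 mm, and the arm is held still with the coupler about 60 mm above its seat. The beaker and reagent bottle were not touched, and hand-in returned no verdict.

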